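# Clamp the test board: free the ratchet pawl and push the clamp arm down

### The job

Clamp the test board in its holding fixture: press the thumb pad of the ratchet pawl down until the pawl tips over and stays clear of the teeth, then push the raised clamp arm by its black cross grip all the way down, so that the rubber foot rests on the board. Only press and push with the fingertips: do not grip, raise or lift anything, leave the board lying in its nest and the other things on the bench where they are, and take the hand away at the end with the arm down and the pawl still tipped back.

Things in the scene. Friction and masses are not known exactly. Their poses are not given: they have to be found in the camera images.
- fixture: Board holder fixed to the bench: aluminium base 360 x 160 mm (x -165 to 195, y +-80, top z = 18 mm), black nest with the board at one end, grey tower of two plates at the other. Origin on the bench surface; x runs from nest end to tower end, y along both hinge axes, z up; the clamp arm points to -x. Tower: y +-17, x 28 to 142, top z = 90 mm; 135 mm at x 112 to 142.
- clamp_hinge (a point): Hinge axis of the clamp arm in the tower, at x = 50, y = 0, z = 78 mm in the fixture's frame; the axis runs along the fixture's y. A toothed ratchet wheel of 54 mm outer radius turns with the arm about it.
- clamp (a joint): Elevation of the clamp arm in rad: 0 = fully down and level (end stop, foot on the board), positive = raised; starts at about 0.60 to 0.95. Friction hinge: it stays where it is left and, with the pawl free, takes about 4 to 6 N of downward push on its grip. With the pawl in the teeth it drops at most one tooth (0.2 rad), then is blocked.
- clamp_grip (a point): Centre of the black rubber cross grip at the free end of the clamp arm: a round bar of 22 mm diameter, 92 mm long along the fixture's y, 185 mm from the arm hinge. With the arm fully down its centre is level with the hinge, 78 mm above the bench.
- clamp_foot (a point): Underside centre of the clamp arm's round rubber foot (20 mm diameter) on its steel spindle, 110 mm from the arm hinge; fully down it presses on the middle of the board, 31 mm above the bench.
- pawl (a joint): Tilt of the ratchet pawl in rad: 0 to 0.08 = nose in the teeth (as at the start), 0.40 = tipped fully back on its stop, nose clear. It rocks like a seesaw about its pivot; an over-centre spring throws it to one end or the other from 0.20, so pressed well past the middle it stays back by itself. Pressing the pad takes about 3 N, up to 6 N if the arm was leant on the pawl.
- pawl_pivot (a point): Pivot axis of the pawl, at x = 128, y = 0, z = 122 mm in the fixture's frame.
- pawl_pad (a point): Centre of the top face of the pawl's ribbed steel thumb pad, 28 mm (along x) x 34 mm (along y), 6 mm thick, 50 mm behind the pivot on the side away from the clamp arm, about 10 mm above the pivot when the nose is in the teeth. Pressing it straight down lifts the nose; full travel is about 20 mm.
- board: Test board to be clamped, dark green, 110 x 80 x 3 mm, loose in the black nest (rims 3 mm above the board, 1 mm play). Origin at the centre of its underside, 28 mm above the bench.
- cal_cap: Brass calibration cap, 18 mm diameter, 20 mm high, on the base plate beside the tower; bystander. Origin at its underside.
- tweezers: Steel tweezers, about 130 mm long, 6 mm high, on the bench beside the fixture; bystander.
- tdr_probe: White hand probe with a brass tip, about 120 mm long, 26 mm wide, 18 mm high, on the bench beside the nest; bystander.
- driver: Screwdriver, 170 mm long, on the bench before the nest end of the fixture; bystander.
- spare_board: Another green circuit board, 120 x 70 x 3 mm, flat on the bench beside the tower; bystander.
- mouse: Black computer mouse, 105 x 58 x 29 mm, on the bench; bystander.
- foam: White packing block, 100 x 170 x 50 mm, on the bench; bystander.
Things that resemble listed ones, but are neither listed nor needed, are in the scene too. What is shaped like the board but orange, pink or red is not meant.

How it is judged:
By the outcome, as a careful person would: the job done as asked, in the order asked, and still so for the second after the job is handed in, with the robot touching nothing.
It also fails if it takes over 48 s, if anything falls off the work surface, if the arm or the gripper's body presses on something with over 40 N, if the wrist force passes 120 N, or if a joint passes its speed limit or range.

### The arm

A 7-joint arm with a two-finger parallel gripper is mounted at the origin on the work surface. World frame = base frame: x ahead of the robot, y to its left, z up, the work surface at z = 0. Lengths are in mm, angles in rad, forces in N, time in s.
With the tool pointing down it reaches from about 400 to 875 mm from the base axis. Payload 4.4 kg.
Tool frame: the origin (TCP) lies midway between the tips of the shut fingers; the grasp point (between the pads) lies 19 mm behind it (env.hold_point_z is the distance from the TCP to the grasp point, in mm); z points along the fingers, y is the line along which they close (so a half turn about z gives the same grasp; the last joint's range is limited). The gripper opens to 85 mm and grips with 20 to 120 N. Pads are 22 mm wide; open, the fingers measure 114 mm over their backs; the gripper's body (76 mm by 85 mm) begins 54 mm behind the grasp point. The pads swing forward as they close: fully open they stand 13 mm farther back than shut.
Start: joints at [1.056, 0.628, 0.038, 1.517, -0.027, 0.996, -0.02], TCP at [282.053, -585.631, 231.313] pointing down, gripper open.
Joint ranges: [-3.06, 3.06], [-0.37, 2.12], [-1.25, 1.32], [0.18, 2.47], [-1.1, 4.24], [0.23, 1.98], [-2.94, 2.94]. Speed limits (rad/s): [2.57, 2.57, 3.14, 3.14, 3.14, 3.14, 3.14].

### API

Orientations are given as a rotation vector (axis times angle).
In Python, from bench import get_state, vision, env gives the robot as it stands.
- The arm moves only by the tool send_rows, never from a script. Its argument "deltas" is a list of rows, each a list of 7 numbers: the shift along the tool's x, y, z scaled (see below), then the turn, a rotation vector about the tool's x, y, z scaled (see below), then the gripper's target within -1 to 1 (fully open at 1, half-way at 0, shut at -1). A call has exactly 8 rows; each row is the pose to reach, as a shift and turn from the pose commanded when the call began, along the tool's axes at that moment, turning the shorter way round; what a row does not reach only later rows make up. The controller multiplies each number of a shift by 100 cm and each number of a turn by pi rad. A row lasts 1/8 s, in which the tool goes at most 62.5 mm and 10.7 degrees, less where a joint would pass 70% of its speed; a pose out of reach is approached as far as the arm can. A call with a number of a shift or a turn outside -1 to 1 is refused whole. A call with a gripper value outside its range is refused whole. The fingers move at their own pace and stop on an object; "grip_force" is the grip in N (left out, the last holds). Time passes only in rows, so rows that repeat a pose let the fingers close, or fill a call up. It gives the time, the measured TCP pose, the force, the opening and the grip force at its end, in the units of the state.
- get_state(): the state, without advancing time (a new reading comes with each control period).
- vision.camera(name): name is "side" or "top"; returns a dict with "img" (480x640x3 uint8, red, green, blue), "camera_matrix" (3x3 intrinsics, pixels), "R" (3x3) and "t" (3): a world point X has camera coordinates R X + t. Camera axes: x right, y down, z forward; pixel columns grow to the right and rows downward; lengths in mm; the calibration is good to about 2 mm. A picture is of the moment at which its call begins. There is no depth.
- env.sign_off(): hands the job in; it is judged then, once.
The state is a dict: "time_s": time; "qpos": joint angles; "dq": joint speeds; "joint_torque": joint torques, N m; "tcp_pos": TCP position; "tcp_rot": TCP orientation; "wrist_force": force on the tool from outside, world axes, zero at the start; "wrist_torque": the same for the moment, N m; "opening": opening from 0.0 (shut) to 1.0 (fully open); "finger_force": force on a finger pad.
Only numpy, scipy, OpenCV 4.12 (cv2) and the standard library are available. Lean on these libraries where they do the work, as an engineer would, in place of code of your own. Each camera call takes 0.05 s, during which the arm holds its last target. There are 200 camera calls.

## Working session

There is one attempt and no reset: what is moved stays moved. The work goes in short steps, Python scripts to look and compute and a tool call to move; the robot and the scene stay as the last step left them, time stands still between calls to the robot, and variables do not carry over. Pictures are saved under pics/ and viewed, at most 10 in all, crops included, and the job is handed in when it is done.

Besides the shell and the picture viewer there is one more tool, called after ">>>" as a command line: name --pt "numbers of a row" for each row, then --argument value for the rest. send_rows: Moves the arm, as the interface text tells. Shifts and turns lie within -1 to 1; 1 stands for 100 cm of shift or pi rad of turn. Its arguments: {"type":"object","properties":{"deltas":{"type":"array","items":{"type":"array","items":{"type":"number"}}},"grip_force":{"type":"number"}},"required":["deltas"]}

```bash
mkdir -p pics; ls
python3 - <<'E'
from bench import get_state, vision, env
import cv2
for n in("side","top"):
    c=vision.camera(n); cv2.imwrite(f"pics/{n}0.png",c["img"][:,:,::-1]); print(n,c["camera_matrix"],c["R"],c["t"])
s=get_state();print(s)
E
```

```text
pics
side [[514.7950722    0.         326.21319045]
 [  0.         514.7950722  239.94267626]
 [  0.           0.           1.        ]] [[ 0.80615889 -0.59126631  0.02262735]
 [-0.35776969 -0.51754474 -0.77726977]
 [ 0.47128409  0.61850755 -0.62876046]] [-474.69842055  303.02085309 1305.70191642]
top [[511.30082388   0.         319.03269724]
 [  0.         511.30082388 238.15927426]
 [  0.           0.           1.        ]] [[ 0.00738341 -0.99995324 -0.00624479]
 [-0.98058817 -0.00601647 -0.19598631]
 [ 0.19593957  0.00757062 -0.98058675]] [   4.98326337  597.16867115 1303.19812792]
{'time_s': 0.1, 'qpos': array([ 1.05619176,  0.62925987,  0.03845684,  1.51825802, -0.0269808 ,
        0.99630868, -0.01998169]), 'dq': array([ 7.90039995e-04, -2.00434873e-03,  8.94858921e-04, -1.13487571e-03,
        3.17197617e-05, -1.16285669e-03, -1.26511092e-03]), 'joint_torque': array([ 3.56006058e-03, -5.64528573e+01,  1.23027194e+00, -1.93970132e+01,
        1.12413982e-02,  5.49927150e-03,  3.98368707e-05]), 'tcp_pos': array([ 281.80170873, -585.11739737,  230.48042852]), 'tcp_rot': array([-3.06119626e+00, -6.98738043e-01,  6.61481944e-04]), 'wrist_force': array([-0.46452028,  0.21899079, -0.39299927]), 'wrist_torque': array([-0.01850719,  0.04244685,  0.02720401]), 'finger_force': 0.0, 'opening': 1.0011242596658556}
```

View pics/side0.png

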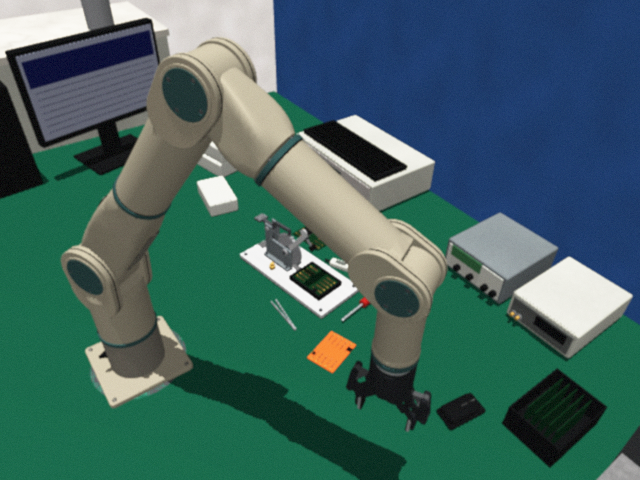

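View pics/top0.png

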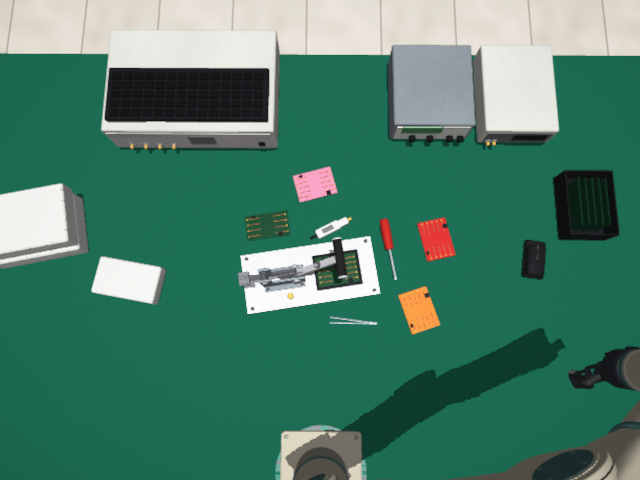

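The fixture is the white base at about (240–380, 237–312) in the top view. The tower end is at the left, with the pawl pad at about (244, 279), and the black cross grip is at about (341, 259). In the side view the pad is at about (262, 217). I'll enlarge both to measure.

Run:
```python
import cv2
a=cv2.imread("pics/top0.png")[230:320,230:390]; cv2.imwrite("pics/topc.png",cv2.resize(a,None,fx=5,fy=5,interpolation=cv2.INTER_CUBIC))
a=cv2.imread("pics/side0.png")[205:320,230:370]; cv2.imwrite("pics/sidec.png",cv2.resize(a,None,fx=5,fy=5,interpolation=cv2.INTER_CUBIC))
```

```text
(no output)
```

View pics/topc.png

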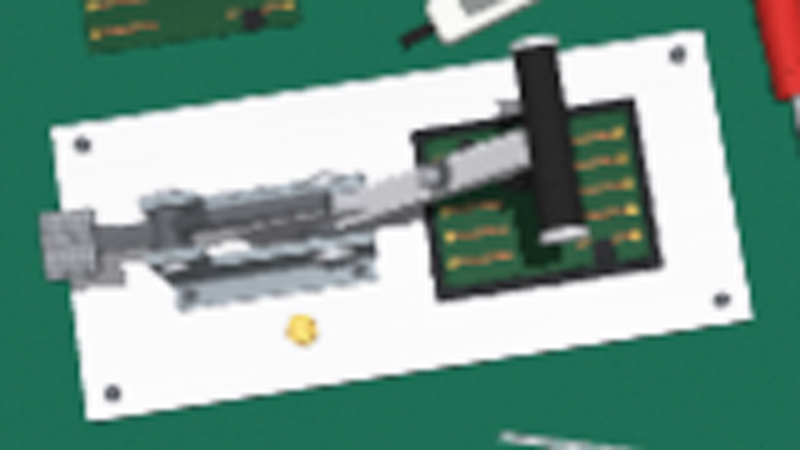

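View pics/sidec.png

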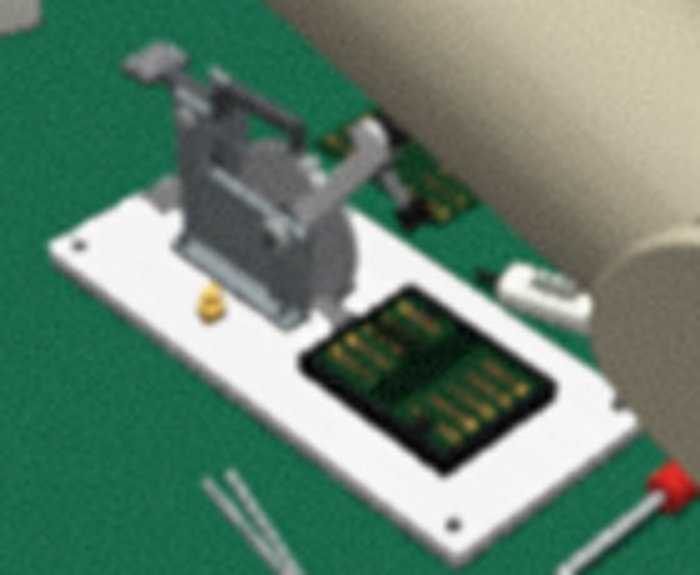

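The crops show the base corners in the top crop at (53,127), (88,420), (751,318) and (703,32). The grip ends are at about (536,42) and (564,235) and the pad centre is at about (69,246). In the side crop the base corners are at (52,245) and (458,562), and the pad is at about (153,60). There is only one fixture, so the grip and pad are unambiguous.

```bash
cat > h.py <<'E'
import numpy as np
from scipy.optimize import least_squares
from scipy.spatial.transform import Rotation as Ro
CAM={"top":(np.array([[511.30082388,0,319.03269724],[0,511.30082388,238.15927426],[0,0,1]]),np.array([[0.00738341,-0.99995324,-0.00624479],[-0.98058817,-0.00601647,-0.19598631],[0.19593957,0.00757062,-0.98058675]]),np.array([4.98326337,597.16867115,1303.19812792])),
"side":(np.array([[514.7950722,0,326.21319045],[0,514.7950722,239.94267626],[0,0,1]]),np.array([[0.80615889,-0.59126631,0.02262735],[-0.35776969,-0.51754474,-0.77726977],[0.47128409,0.61850755,-0.62876046]]),np.array([-474.69842055,303.02085309,1305.70191642]))}
def proj(n,X):
    K,R,t=CAM[n]; p=K@(R@X+t); return p[:2]/p[2]
def W(p,X): # fixture->world
    return np.array([p[0],p[1],0])+Ro.from_euler('z',p[2]).apply(X)
def grip(e,y=0): return np.array([50-185*np.cos(e),y,78+185*np.sin(e)])
E
cat > fit.py <<'E'
from h import *
T=lambda u,v:np.array([u/5+230-.4,v/5+230-.4]); S=lambda u,v:np.array([u/5+230-.4,v/5+205-.4])
obs=[("top",(195,-80,18),T(53,127)),("top",(195,80,18),T(88,420)),("top",(-165,80,18),T(751,318)),("top",(-165,-80,18),T(703,32)),
("side",(195,80,18),S(52,245)),("side",(-165,80,18),S(458,558)),("top",(178,0,132),T(69,246)),("side",(178,0,132),S(153,60))]
g=[(-46,T(536,43)),(46,T(564,233))]
def f(p,full=True):
    r=[proj(n,W(p,np.array(X,float)))-o for n,X,o in obs]+[proj("top",W(p,grip(p[3],y)))-o for y,o in g]
    return np.ravel(r)
s=least_squares(f,[600,100,1.5,.8],loss='soft_l1')
p=s.x;print(p,"\n",f(p).reshape(-1,2).round(1))
for n,X in dict(pad=(178,0,132),hinge=(50,0,78)).items():print(n,W(p,np.array(X,float)).round(1))
for e in(p[3],.6,.4,.2,0):print("grip",round(e,2),W(p,grip(e)).round(1))
E
python3 fit.py
```

```text
[509.11293013  19.63486088   1.7321941   -0.85729677] 
 [[-0.2  0.1]
 [ 0.1 -0. ]
 [ 0.4 -0.4]
 [-0.3 -0.8]
 [-0.5  0.2]
 [-0.  -1.1]
 [ 0.1 -0.8]
 [ 0.5 -0.5]
 [ 0.5 18.9]
 [ 0.1 12.4]]
pad [480.5 195.3 132. ]
hinge [501.1  69.   78. ]
grip -0.86 [520.5 -50.5 -61.9]
grip 0.6 [525.6 -81.7 182.5]
grip 0.4 [528.5 -99.2 150. ]
grip 0.2 [ 530.2 -110.   114.8]
grip 0 [ 530.8 -113.6   78. ]
```

```bash
sed -i "s/loss='soft_l1'/loss='soft_l1',bounds=([300,-300,1,.4],[900,300,2.5,1.1])/" fit.py; python3 fit.py
```

```text
[508.54240585  19.32523274   1.7297966    0.93231677] 
 [[-0.1  0.2]
 [ 0.2  0. ]
 [ 0.5 -0. ]
 [-0.1 -0.5]
 [-0.6  0.2]
 [-0.3 -0.9]
 [ 0.2 -0.7]
 [ 0.5 -0.4]
 [-0.3  0.1]
 [ 0.4  1. ]]
pad [480.4 195.1 132. ]
hinge [500.6  68.7  78. ]
grip 0.93 [518.1 -40.2 226.6]
grip 0.6 [524.8 -82.1 182.5]
grip 0.4 [527.6 -99.6 150. ]
grip 0.2 [ 529.3 -110.3  114.8]
grip 0 [ 529.9 -114.    78. ]
```

>>> send_rows --pt "0.03 -0.015 -0.03 0 0 0.03 -1" --pt "0.08 -0.04 -0.06 0 0 0.06 -1" --pt "0.13 -0.066 -0.09 0 0 0.0922 -1" --pt "0.18 -0.092 -0.099 0 0 0.0922 -1" --pt "0.23 -0.117 -0.099 0 0 0.0922 -1" --pt "0.28 -0.143 -0.099 0 0 0.0922 -1" --pt "0.32 -0.163 -0.099 0 0 0.0922 -1" --pt "0.32 -0.163 -0.099 0 0 0.0922 -1"

```text
time_s: 1.1
tcp_pos: [502.4, -295.1, 329.7]
tcp_rot: [-3.128, -0.262, -0.001]
wrist_force: [0.4, -0.5, 0.7]
opening: -0.003
finger_force: 0.0
```

>>> send_rows --pt "0.005 -0.04 0 0 0 0 -1" --pt "0.012 -0.1 0 0 0 0 -1" --pt "0.019 -0.16 0 0 0 0 -1" --pt "0.026 -0.22 0 0 0 0 -1" --pt "0.033 -0.28 0 0 0 0 -1" --pt "0.04 -0.34 0 0 0 0 -1" --pt "0.047 -0.4 0 0 0 0 -1" --pt "0.054 -0.46 0 0 0 0 -1"

```text
time_s: 2.1
tcp_pos: [480.0, 163.2, 330.3]
tcp_rot: [3.131, 0.246, 0.0]
wrist_force: [1.2, 0.2, 0.4]
opening: 0.002
finger_force: 0.0
```

>>> send_rows --pt "0.005 -0.038 0.02 0 0 0 -1" --pt "0.005 -0.038 0.05 0 0 0 -1" --pt "0.005 -0.038 0.08 0 0 0 -1" --pt "0.005 -0.038 0.11 0 0 0 -1" --pt "0.005 -0.038 0.14 0 0 0 -1" --pt "0.005 -0.038 0.16 0 0 0 -1" --pt "0.005 -0.038 0.16 0 0 0 -1" --pt "0.005 -0.038 0.16 0 0 0 -1"

```text
time_s: 3.1
tcp_pos: [479.7, 200.7, 171.0]
tcp_rot: [-3.132, -0.248, -0.002]
wrist_force: [0.4, -0.0, -0.0]
opening: 0.001
finger_force: 0.0
```

Run:
```python
from bench import get_state, vision, env
import cv2,numpy as np
a=[]
for n,(r,c) in dict(side=(150,180),top=(200,170)).items():
    i=vision.camera(n)["img"][:,:,::-1]; a.append(cv2.resize(i[r:r+150,c:c+200],None,fx=3.9,fy=3.9,interpolation=cv2.INTER_CUBIC)[:, :780])
cv2.imwrite("pics/p1.png",cv2.resize(np.hstack(a),(800,300)))
for k,x in zip("st",a): cv2.imwrite(f"pics/p1{k}.png",x)
s=get_state();print(s['tcp_pos'],s['tcp_rot'],s['wrist_force'])
```

```text
[479.78176078 201.09696059 171.32083046] [-3.13121663e+00 -2.48931169e-01 -2.99719935e-03] [-0.12737441 -0.03704436  0.05793085]
```

View pics/p1s.png

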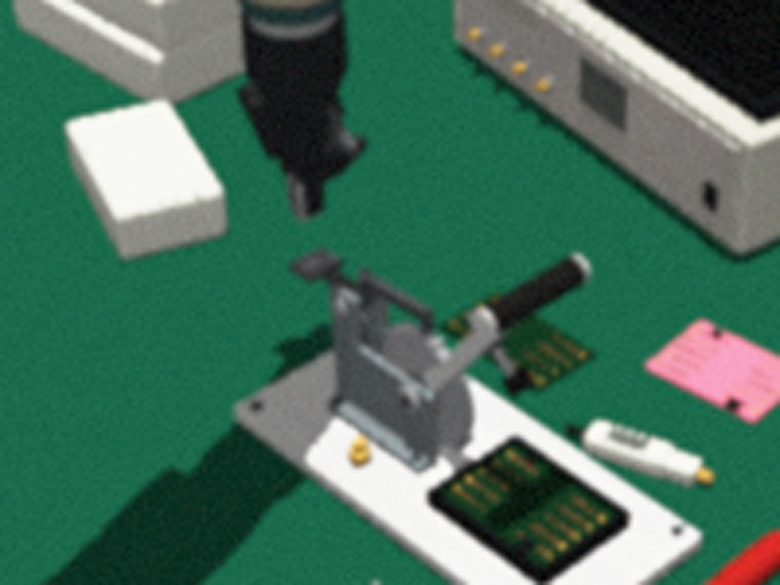

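The side crop shows the shut fingertips at about (305,212), directly above the pad at (315,262), with everything else undisturbed. I'll press the pad.

>>> send_rows --pt "0 0 0.015 0 0 0 -1" --pt "0 0 0.03 0 0 0 -1" --pt "0 0 0.035 0 0 0 -1" --pt "0 0 0.038 0 0 0 -1" --pt "0 0 0.041 0 0 0 -1" --pt "0 0 0.044 0 0 0 -1" --pt "0 0 0.046 0 0 0 -1" --pt "0 0 0.046 0 0 0 -1"

```text
time_s: 4.2
tcp_pos: [479.1, 201.2, 124.3]
tcp_rot: [-3.132, -0.25, -0.0]
wrist_force: [-0.0, 0.9, -0.5]
opening: -0.006
finger_force: 0.2
```

>>> send_rows --pt "0 0 0.002 0 0 0 -1" --pt "0 0 0.004 0 0 0 -1" --pt "0 0 0.006 0 0 0 -1" --pt "0 0 0.008 0 0 0 -1" --pt "0 0 0.009 0 0 0 -1" --pt "0 0 0.009 0 0 0 -1" --pt "0 0 0.009 0 0 0 -1" --pt "0 0 0.009 0 0 0 -1"

```text
time_s: 5.2
tcp_pos: [479.1, 201.2, 115.4]
tcp_rot: [-3.132, -0.25, -0.0]
wrist_force: [0.4, -0.2, -0.1]
opening: -0.002
finger_force: 0.0
```

Run:
```python
from h import *
p=[508.54,19.33,1.7298]
for e in(.85,.93,1.0):
    for y in(-46,0,46):
        q=proj("side",W(p,grip(e,y)));print(e,y,((q-[180,150])*3.9).round())
```

```text
0.85 -46 [588. 287.]
0.85 0 [541. 315.]
0.85 46 [493. 344.]
0.93 -46 [576. 269.]
0.93 0 [530. 297.]
0.93 46 [481. 325.]
1.0 -46 [566. 254.]
1.0 0 [519. 281.]
1.0 46 [470. 310.]
```

>>> send_rows --pt "0 0 0.002 0 0 0 -1" --pt "0 0 0.002 0 0 0 -1" --pt "0 0 -0.03 0 0 0 -1" --pt "0 0 -0.08 0 0 0 -1" --pt "0 0 -0.14 0 0 0 -1" --pt "0 0 -0.19 0 0 0 -1" --pt "0 0 -0.215 0 0 0 -1" --pt "0 0 -0.215 0 0 0 -1"

```text
time_s: 6.2
tcp_pos: [480.0, 201.5, 332.2]
tcp_rot: [-3.13, -0.249, -0.007]
wrist_force: [0.2, 0.0, -0.5]
opening: 0.002
finger_force: 0.0
```

```bash
cat > snap.py <<'E'
from bench import get_state, vision, env
import cv2,sys
i=vision.camera("side")["img"][:,:,::-1]; cv2.imwrite(sys.argv[1],cv2.resize(i[190:310,230:380],None,fx=5,fy=5,interpolation=cv2.INTER_CUBIC))
s=get_state();print(s['tcp_pos'],s['tcp_rot'],s['wrist_force'])
E
python3 snap.py pics/p2.png
```

```text
[478.99650298 201.11740282 330.5233919 ] [-3.13134871e+00 -2.49622189e-01 -1.57840311e-03] [ 0.05241888  0.29257651 -0.79879309]
```

View pics/p2.png

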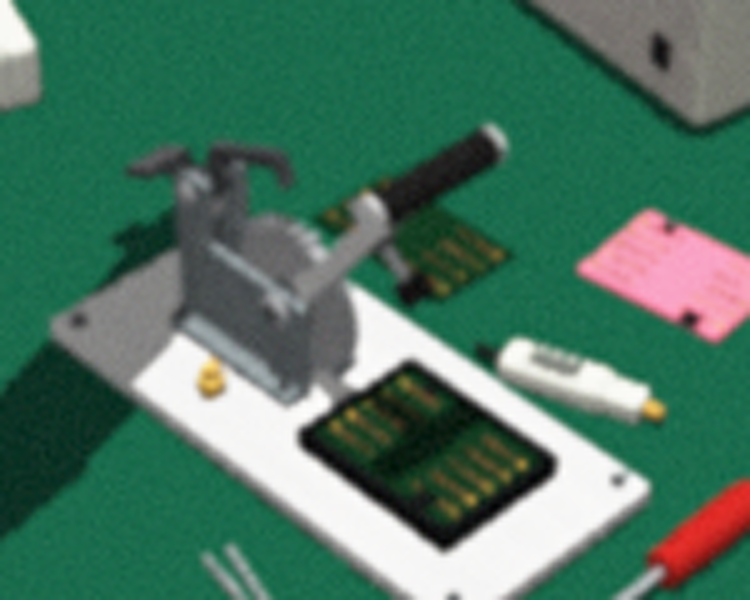

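The pawl is tipped back: its pad has dropped to (155,162) and its nose is raised at (285,170), clear of the wheel. The grip bar is at about (440,170). Next I move over the grip.

>>> send_rows --pt "0 0.03 0 0 0 0 -1" --pt "0 0.08 0 0 0 0 -1" --pt "0 0.135 0 0 0 0 -1" --pt "0 0.19 0 0 0 0 -1" --pt "0 0.235 0.01 0 0 0 -1" --pt "0 0.245 0.04 0 0 0 -1" --pt "0 0.245 0.07 0 0 0 -1" --pt "0 0.245 0.08 0 0 0 -1"

```text
time_s: 7.25
tcp_pos: [515.6, -40.9, 247.2]
tcp_rot: [-3.131, -0.249, 0.01]
wrist_force: [-0.1, -0.3, 0.6]
opening: -0.0
finger_force: 0.0
```

Run:
```python
from h import *
for e in np.arange(.93,-.01,-.0775):
    g=grip(e);print(round(e,3),"dy",round(-61-g[0],1),"dz",round(250.3-(g[2]+11),1))
```

```text
0.93 dy -0.4 dz 13.0
0.852 dy 10.7 dz 22.0
0.775 dy 21.2 dz 31.9
0.698 dy 30.8 dz 42.5
0.62 dy 39.6 dz 53.8
0.542 dy 47.4 dz 65.8
0.465 dy 54.4 dz 78.3
0.387 dy 60.3 dz 91.4
0.31 dy 65.2 dz 104.9
0.232 dy 69.0 dz 118.7
0.155 dy 71.8 dz 132.7
0.077 dy 73.4 dz 147.0
-0.0 dy 74.0 dz 161.3
```

>>> send_rows --pt "0 0 0.006 0 0 0 -1" --pt "0 0 0.013 0 0 0 -1" --pt "0 0.005 0.018 0 0 0 -1" --pt "0 0.011 0.023 0 0 0 -1" --pt "0 0.016 0.028 0 0 0 -1" --pt "0 0.021 0.033 0 0 0 -1" --pt "0 0.026 0.038 0 0 0 -1" --pt "0 0.031 0.043 0 0 0 -1"

```text
time_s: 8.25
tcp_pos: [523.7, -72.7, 209.2]
tcp_rot: [3.13, 0.249, 0.005]
wrist_force: [-2.4, -2.2, 10.1]
opening: -0.0
finger_force: 4.8
```

>>> send_rows --pt "0 0.004 0.006 0 0 0 -1" --pt "0 0.009 0.012 0 0 0 -1" --pt "0 0.013 0.018 0 0 0 -1" --pt "0 0.017 0.024 0 0 0 -1" --pt "0 0.021 0.031 0 0 0 -1" --pt "0 0.024 0.037 0 0 0 -1" --pt "0 0.027 0.043 0 0 0 -1" --pt "0 0.03 0.05 0 0 0 -1"

```text
time_s: 9.25
tcp_pos: [529.0, -105.8, 159.5]
tcp_rot: [3.126, 0.245, 0.007]
wrist_force: [-2.4, -9.1, 9.8]
opening: -0.001
finger_force: 5.3
```

>>> send_rows --pt "0 0.002 0.006 0 0 0 -1" --pt "0 0.004 0.012 0 0 0 -1" --pt "0 0.006 0.019 0 0 0 -1" --pt "0 0.008 0.026 0 0 0 -1" --pt "0 0.009 0.033 0 0 0 -1" --pt "0 0.01 0.04 0 0 0 -1" --pt "0 0.011 0.047 0 0 0 -1" --pt "0 0.012 0.054 0 0 0 -1"

```text
time_s: 10.25
tcp_pos: [532.0, -115.9, 105.0]
tcp_rot: [3.127, 0.247, 0.009]
wrist_force: [0.7, -4.9, 6.3]
opening: -0.0
finger_force: 3.3
```

>>> send_rows --pt "0 0 0.005 0 0 0 -1" --pt "0 0 0.009 0 0 0 -1" --pt "0 0 0.012 0 0 0 -1" --pt "0 0 0.014 0 0 0 -1" --pt "0 0 0.015 0 0 0 -1" --pt "0 0 0.016 0 0 0 -1" --pt "0 0 0.016 0 0 0 -1" --pt "0 0 0.016 0 0 0 -1"

```text
time_s: 11.25
tcp_pos: [531.9, -115.2, 89.7]
tcp_rot: [3.128, 0.248, 0.009]
wrist_force: [-0.9, -3.5, 12.2]
opening: -0.001
finger_force: 6.0
```

>>> send_rows --pt "0 0 0.001 0 0 0 -1" --pt "0 0 0.002 0 0 0 -1" --pt "0 0 0.003 0 0 0 -1" --pt "0 0 0.004 0 0 0 -1" --pt "0 0 0.004 0 0 0 -1" --pt "0 0 0.004 0 0 0 -1" --pt "0 0 0.004 0 0 0 -1" --pt "0 0 0.004 0 0 0 -1"

```text
time_s: 12.25
tcp_pos: [532.0, -115.3, 89.1]
tcp_rot: [3.128, 0.247, 0.011]
wrist_force: [-8.1, -1.6, 43.8]
opening: 0.002
finger_force: 21.7
```

The push has reached the stop: the tip is at 89 mm, and the force rose to 44 N with no further motion. I'll retract straight up, then sideways.

>>> send_rows --pt "0 0 -0.006 0 0 0 -1" --pt "0 0 -0.02 0 0 0 -1" --pt "0 0 -0.06 0 0 0 -1" --pt "0 0 -0.11 0 0 0 -1" --pt "0 0 -0.16 0 0 0 -1" --pt "0 0.04 -0.2 0 0 0 -1" --pt "0 0.1 -0.22 0 0 0 -1" --pt "0 0.15 -0.22 0 0 0 -1"

```text
time_s: 13.25
tcp_pos: [554.4, -263.2, 306.2]
tcp_rot: [3.129, 0.25, 0.007]
wrist_force: [1.1, -0.2, 0.2]
opening: 0.001
finger_force: 0.0
```

>>> send_rows --pt "0 0.05 0 0 0 0 -1" --pt "0 0.1 0 0 0 0 -1" --pt "0 0.15 0 0 0 0 -1" --pt "0 0.15 0 0 0 0 -1" --pt "0 0.15 0 0 0 0 -1" --pt "0 0.15 0 0 0 0 -1" --pt "0 0.15 0 0 0 0 -1" --pt "0 0.15 0 0 0 0 -1"

```text
time_s: 14.25
tcp_pos: [577.2, -408.4, 303.7]
tcp_rot: [3.131, 0.251, 0.001]
wrist_force: [0.3, 0.5, 0.6]
opening: 0.002
finger_force: 0.0
```

```bash
sed -i 's/"side"/"top"/;s/190:310,230:380/220:330,220:400/;s/fx=5,fy=5/fx=4.4,fy=4.4/' snap.py; python3 snap.py pics/p3.png
python3 - <<'E'
from bench import vision
import cv2
i=vision.camera("side")["img"][:,:,::-1]; cv2.imwrite("pics/p4.png",cv2.resize(i[190:310,220:380],None,fx=5,fy=5,interpolation=cv2.INTER_CUBIC))
from h import *
for e in (0,.05): 
  for y in(-46,46): print(e,y,((proj("top",W([508.54,19.33,1.7298],grip(e,y)))-[220,220])*4.4).round(),((proj("side",W([508.54,19.33,1.7298],grip(e,y)))-[220,190])*5).round())
E
```

```text
[ 577.07862683 -408.56499916  303.6170933 ] [3.13147829e+00 2.50787656e-01 4.19873264e-04] [-0.41653619 -0.40980224 -0.15882042]
0 -46 [630. 111.] [626. 411.]
0 46 [656. 263.] [512. 490.]
0.05 -46 [631. 108.] [627. 399.]
0.05 46 [657. 261.] [512. 478.]
```

View pics/p3.png

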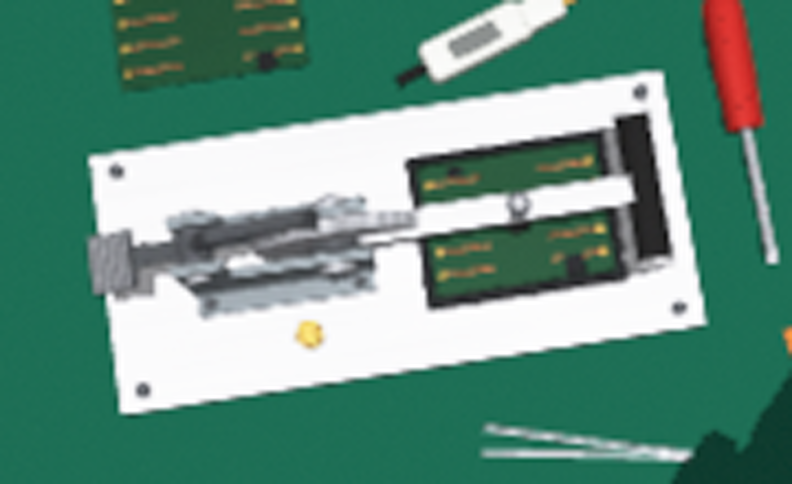

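View pics/p4.png

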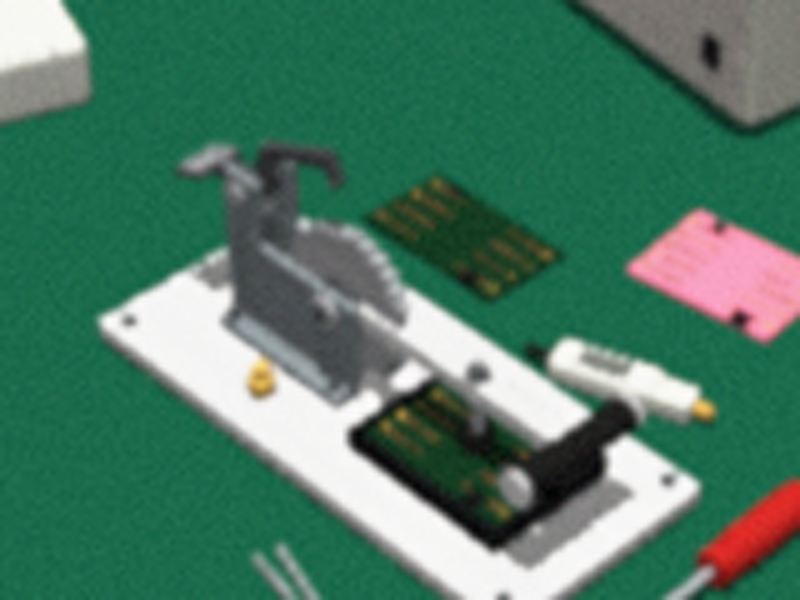

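The arm is level, with the grip ends in the side crop at (630,410) and (515,487), which matches an elevation of about 0. The foot is on the board at about (475,430). The pawl is still tipped back with its nose raised at (335,170), and nothing else has moved.

```bash
python3 -c "
from bench import env
print(env.sign_off())"
```

```text
the job is handed in; nothing more can be done
None
```

The pawl is tipped back and clear of the teeth, the clamp arm is fully down with its foot on the board, the hand is clear, and the job was handed in at about 14 s; the hand-in gave no verdict.

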